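Close the tack clamp three clicks and hold it

ROBOT

A 7-joint arm with a two-finger parallel gripper is mounted at the origin on the work surface. World frame = base frame: x ahead of the robot, y to its left, z up, the work surface at z = 0. Lengths are in m, angles in rad, forces in N, time in s.
With the tool pointing down it reaches from about 0.35 to 0.9 m from the base axis. Payload 8.1 kg.
Tool frame: the origin (TCP) lies between the finger pads; the fingertips stand ahead of it and the grasp point (between the pads) is the TCP (arm.nose_length is the z of the fingertips in the tool frame, in m); z points along the fingers, y is the line along which they close (so a half turn about z gives the same grasp; the last joint's range is limited). The gripper opens to 92 mm and grips with 3 to 60 N. Pads are 19 mm wide; open, the fingers measure 130 mm over their backs; the gripper's body (75 mm by 190 mm) begins 47 mm behind the grasp point.
Start: joints at [-1.325, 0.434, 0.025, 1.573, -0.012, 1.134, -0.075], TCP at [0.214, 0.587, 0.246] pointing down, gripper open.
Joint ranges: [-2.62, 2.62], [-0.44, 2.09], [-1.27, 1.32], [0.08, 2.57], [-1.32, 4.46], [0.12, 2], [-2.74, 2.74]. Speed limits (rad/s): [2.22, 2.22, 3.01, 3.01, 3.14, 3.14, 3.14].

INTERFACE

Orientations are given as a rotation vector (axis times angle).
In Python, from cell import sensors, optics, arm gives the robot as it stands.
- The arm moves only by the tool arm_command, never from a script. Its argument "deltas" is one flat list of numbers, 7 for each row, row after row: the turn, a rotation vector about the world's x, y, z as a fraction of full scale, then the shift along the world's x, y, z as a fraction of full scale, then the finger opening in mm, from 0 to 91.8. In form: [wx, wy, wz, dx, dy, dz, fingers, wx, wy, wz, dx, dy, dz, fingers, ...]. A call has 1 to 20 rows; each row is the pose to reach, as a shift and turn from the pose commanded when the call began; what a row does not reach only later rows make up. Full scale, the value 1, is 1 m for a shift and 90 degrees for a turn. A row lasts 1/10 s, in which the tool goes at most 50 mm and 8.59 degrees, less where a joint would pass 70% of its speed; a pose out of reach is approached as far as the arm can. A call with a number of a shift or a turn outside -1 to 1 is refused whole. A call with a gripper value outside its range is refused whole. The fingers move at their own pace and stop on an object; "force" is the grip in N (left out, the last holds). Time passes only in rows, so rows that repeat a pose let the fingers close. It gives the time, the measured TCP pose, the force, the opening and the grip force at its end, in the units of the state.
- sensors.observe(): the state, without advancing time (a new reading comes with each control period).
- optics.get_image(name): name is "scene" or "top" or "wrist"; returns the picture (400x640x3 uint8, blue, green, red); there is no depth.
- optics.calibration(name): a dict with "camera_matrix" (3x3 intrinsics, pixels), "rvec" (rotation vector, rad) and "tvec" (3), from world to camera coordinates, as OpenCV has them. Camera axes: x right, y down, z forward; pixel columns grow to the right and rows downward; lengths in m; the calibration is good to about 2 mm. A picture is of the moment at which its call begins: read the wrist's pose just before it. calibration takes no time and is no camera call; for the wrist camera it gives the pose at the moment of the call.
- arm.sign_off(): hands the job in; it is judged then, once.
The state is a dict: "clock": time; "joints": joint angles; "dq": joint speeds; "joint_efforts": joint torques, N m; "position": TCP position; "ee_rot": TCP orientation; "force": force on the tool from outside, world axes, zero at the start; "ft_torque": the same for the moment, N m; "width": opening from 0.0 (shut) to 1.0 (fully open); "gripper_force": force on a finger pad.
Only numpy, scipy, OpenCV 4.12 (cv2) and the standard library are available. Lean on these libraries where they do the work, as an engineer would, in place of code of your own. Each camera call takes 0.05 s, during which the arm holds its last target. There are 200 camera calls.

TASK

Pull the orange locking plug up out of its socket on the tack clamp and leave it in the blue parts bin. Then swing the clamp's sprung lever round by its black knob exactly three clicks - never a fourth - and hold it there, because it springs back when let go: finish while still holding the knob. Leave the grinding disc, the magnet and the wire brush where they are.

Things in the scene. Friction and masses are not known exactly. Their poses are not given: they have to be found in the camera images.
- clamp: Grey and yellow tack clamp fixed to the bench; place and yaw vary. Origin on the lever's vertical pivot axis at bench height, z up. Base 18 mm high, x -45 to +220, y +-100 mm. Its +x points from the pivot to two dark pipe stubs lying along y (68 mm diameter, top 92 mm up, axis 165 mm from the pivot) between a yellow jaw and a backstop. The lever points roughly to -x.
- lever: Steel lever, arm 16 mm wide, 50 to 62 mm above the bench. Origin on the pivot axis at bench height, z up, own +x along the arm to the knob. At rest its +x is 2.44 rad anticlockwise (from above) of the clamp's +x. It advances anticlockwise, 1.2 rad at most. With the plug in, the arm is stopped by the plug's collar before the first click.
- lever_knob (a point): Centre of the upright black knob at the lever's end: 24 mm diameter, 62 to 112 mm above the bench (this point at 88 mm), 130 mm from the pivot axis. A spring pulls it back to rest with about 6 N here, growing to about 11 N after three clicks; each click adds up to about 5 N just before it and takes off as much just after.
- click_plate: Fixed red arc with five brass pins, 12 mm thick, 75 mm from the pivot, away from the knob; its yaw varies against the clamp. Origin on the pivot axis at bench height, z up. A click = the lever's pawl snapping over a pin; pins are 0.20 rad apart, the first passed when the lever's +x is 2.64 rad anticlockwise of this plate's +x. After 3 clicks the knob's y in this frame is between +13 (3rd) and -13 mm (4th).
- pawl_tip (a point): Round tip of the red sprung pawl on the lever's tail, 66 mm from the pivot opposite the knob, 45 mm above the bench. It gives way towards the pivot as it rides over each brass pin of the click plate. Midway between pins 3 and 4 the lever points exactly along the click plate's -x.
- plug_grip (a point): Centre of the plug's orange round grip: 26 mm diameter, 50 mm long, z along the plug, up while in the socket (then 91 mm above the bench; knob's axis 61 mm away). Below it a black collar, 28 mm diameter, 23 mm long, then a grooved steel shank, 16 mm diameter, 36 mm long, all in the socket. Pulling up against the sprung ball takes about 7 to 12 N over the first 12 mm; free after 36 mm.
- plug: The locking plug as a whole, 0.08 to 0.17 kg; origin at its shank's tip, 84 mm below the centre of the grip, z along the plug towards the grip.
- socket_mouth (a point): Centre of the socket's mouth on the yellow block (50 mm square, top 43 mm above the bench), 80 mm from the pivot axis.
- tray: Blue open parts bin, fixed, 180 mm (x) by 160 mm (y), 60 mm high, walls and floor 4 mm; origin at the centre of its underside. It stands left or right of the clamp. The plug may stand, lean or lie in it.
- disc: Loose grinding disc lying flat, 115 mm diameter, 12 mm high at its hub; origin at the centre of its underside. To be left alone.
- magnet: Loose orange and steel welding magnet, 94 mm square, 16 mm high; origin at about the centre of its underside. To be left alone.
- brush: Loose wire brush with a wooden back, lying on its steel bristles, about 170 by 30 mm, 25 mm high; origin under its middle. To be left alone.
Things that resemble listed ones, but are neither listed nor needed, are in the scene too. There is more than one size of the tray; the job needs the smaller. What is shaped like the plug but green is not meant.

How it is judged:
By the outcome, as a careful person would: the job done as asked, in the order asked, and still so for the second after the job is handed in, while the arm keeps its last pose, push and grip.
It also fails if it takes over 72 s, if anything falls off the work surface, if the arm or the gripper's body presses on something with over 40 N, if the wrist force passes 120 N, or if a joint passes its speed limit or range.

## Working session

There is one attempt and no reset: what is moved stays moved. The work goes in short steps, Python scripts to look and compute and a tool call to move; the robot and the scene stay as the last step left them, time stands still between calls to the robot, and variables do not carry over. Pictures are saved under pics/ and viewed, at most 10 in all, crops included, and the job is handed in when it is done.

Besides the shell and the picture viewer there is one more tool, called after "Emit:" as name(argument=value, ...) on one line, values as JSON. arm_command: Moves the arm, as the interface text tells. Its arguments: {"type":"object","properties":{"deltas":{"type":"array","items":{"type":"number"}},"force":{"type":"number"}},"required":["deltas"]}

```bash
mkdir -p pics
python3 - <<'E'
from cell import sensors, optics, arm
import cv2
for n in("scene","top"):
    cv2.imwrite(f"pics/{n}0.png",optics.get_image(n)); c=optics.calibration(n); print(n,c)
print(sensors.observe(),arm.nose_length)
E
```

```text
scene {'camera_matrix': array([[404.94209105,   0.        , 316.45907164],
       [  0.        , 404.94209105, 198.08347668],
       [  0.        ,   0.        ,   1.        ]]), 'rvec': array([ 1.58403373,  1.90896425, -0.87788918]), 'tvec': array([ 0.12119712, -0.27677633,  1.41421328])}
top {'camera_matrix': array([[424.99811997,   0.        , 319.2667413 ],
       [  0.        , 424.99811997, 198.6411444 ],
       [  0.        ,   0.        ,   1.        ]]), 'rvec': array([ 2.11462694, -2.1643688 ,  0.16694881]), 'tvec': array([0.00764197, 0.50332072, 1.10738929])}
{'clock': 0.1, 'joints': array([-1.32462235,  0.43512843,  0.02494871,  1.57400994, -0.01165445,
        1.13401485, -0.07511957]), 'dq': array([ 0.0014704 , -0.00161216,  0.00015805, -0.00279597, -0.00187686,
       -0.00024906,  0.00055098]), 'joint_efforts': array([ 3.03145520e-03, -6.69121385e+01,  9.87894014e-01, -3.15147114e+01,
       -6.05304586e-02,  3.73167882e-02,  8.63103833e-05]), 'position': array([0.21345855, 0.58694799, 0.2450371 ]), 'ee_rot': array([-5.45187810e-01, -3.09374412e+00,  2.20682180e-03]), 'force': array([-0.07043601, -0.02569996,  0.21161592]), 'ft_torque': array([-0.0285988 , -0.05416591,  0.00793247]), 'gripper_force': 0.0, 'width': 0.9962624762679984} 0.019
```

View pics/top0.png

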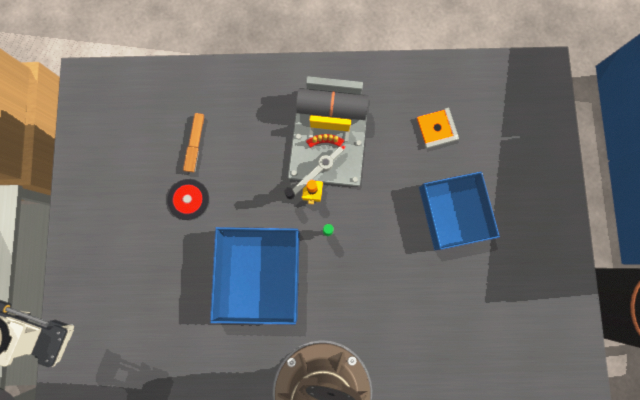

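View pics/scene0.png

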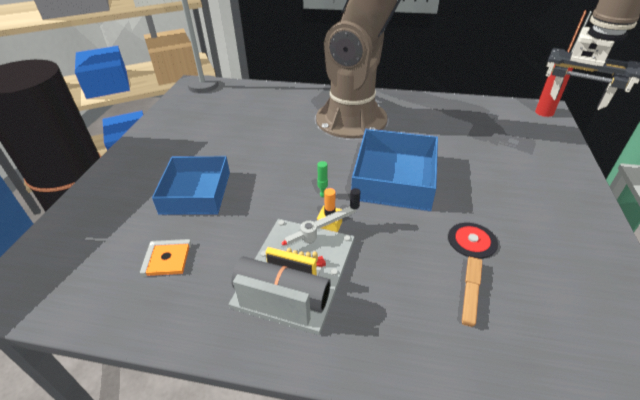

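The top view shows the orange plug at (312,187), the knob at (290,193), the pivot at (326,162) and the click plate's arc at about (326,140). The bins are at (459,211) (smaller, to the right) and (256,277) (larger).

Could be taken for the plug: the orange grip at (312,187), the green look-alike at (328,230), the orange magnet at (437,128), the brush at (195,140). I choose the grip at (312,187), with the bin at (459,211). A close crop will check that.

```bash
cat > h.py <<'E'
import numpy as np, cv2
from cell import sensors, optics, arm
def ray(n,uv,z,c=None):
    c=c or optics.calibration(n); K=c["camera_matrix"];R=cv2.Rodrigues(c["rvec"])[0];o=-R.T@c["tvec"]
    d=R.T@np.linalg.inv(K)@[*uv,1]; return o+d*(z-o[2])/d[2]
def proj(n,P,c=None):
    c=c or optics.calibration(n); return cv2.projectPoints(np.float64(P).reshape(-1,1,3),c["rvec"],c["tvec"],c["camera_matrix"],None)[0][:,0]
E
python3 - <<'E'
from h import *
a=cv2.imread("pics/top0.png")[75:215,270:390]; b=cv2.imread("pics/scene0.png")[150:325,225:375]
a=cv2.resize(a,(480,560),interpolation=cv2.INTER_CUBIC);
b=cv2.resize(b,None,fx=560/175*.66,fy=560/175*.66,interpolation=cv2.INTER_CUBIC); 
o=np.zeros((560,800,3),np.uint8);o[:,:480]=a;o[:b.shape[0],480:480+b.shape[1]]=b[:,:320];cv2.imwrite("pics/crop1.png",o)
for n,uv,z in(("pivot",(326,162),.062),("knob",(290,193),.112),("grip",(312,187),.116),("tray",(459,211),.03),("tray1",(422,186),.06),("tray2",(484,174),.06),("tray3",(497,238),.06),("tray4",(439,248),.06),("green",(328,230),.1)):
    print(n,ray("top",uv,z).round(3))
E
```

```text
pivot [ 0.599 -0.024  0.062]
knob [0.508 0.07  0.112]
grip [0.521 0.014 0.116]
tray [ 0.462 -0.381  0.03 ]
tray1 [ 0.528 -0.278  0.06 ]
tray2 [ 0.556 -0.446  0.06 ]
tray3 [ 0.385 -0.465  0.06 ]
tray4 [ 0.363 -0.312  0.06 ]
green [ 0.413 -0.024  0.1  ]
```

View pics/crop1.png

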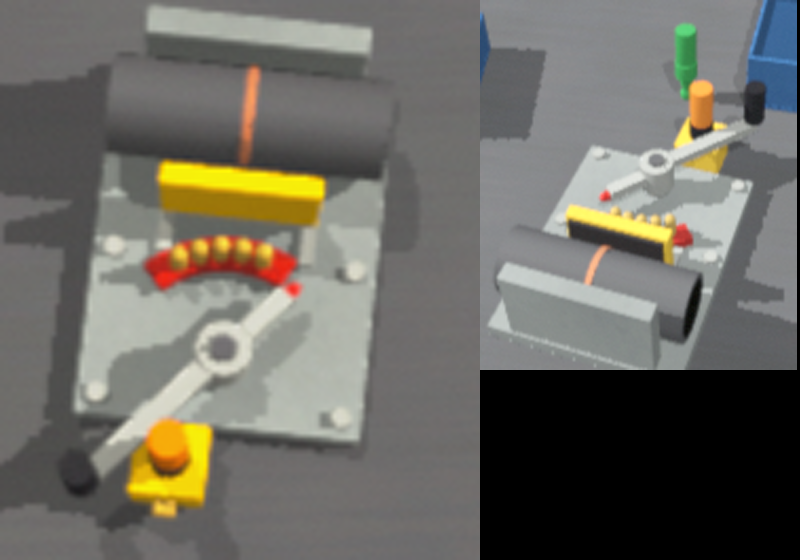

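The crop confirms it: the orange grip stands on its black collar in the yellow socket, and the green one is a loose decoy. The five pins run from (179,255) to (264,256) in the crop. I'll move above the plug and look with the wrist camera.

Emit:
arm_command(deltas=[-0.0,0,-0.611,0.307,-0.573,0,60,0,0,-0.611,0.307,-0.573,0,60,0,0,-0.611,0.307,-0.573,0,60,0,0,-0.611,0.307,-0.573,0,60,0,0,-0.611,0.307,-0.573,0,60,0,0,-0.611,0.307,-0.573,0,60,0,0,-0.611,0.307,-0.573,0,60,0,0,-0.611,0.307,-0.573,0,60,0,0,-0.611,0.307,-0.573,0,60,0,0,-0.611,0.307,-0.573,0,60,0,0,-0.611,0.307,-0.573,0,60,0,0,-0.611,0.307,-0.573,0,60,0,0,-0.611,0.307,-0.573,0,60,0,0,-0.611,0.307,-0.573,0,60,0,0,-0.611,0.307,-0.573,0,60,0,0,-0.611,0.307,-0.573,0,60,0,0,-0.611,0.307,-0.573,0,60,0,0,-0.611,0.307,-0.573,0,60])

```text
clock: 1.9
position: [0.5203, 0.0158, 0.2457]
ee_rot: [-1.909, -2.495, -0.0]
force: [-0.1, 0.8, -0.5]
width: 0.653
gripper_force: 0.0
```

Run:
```python
from h import *
s=sensors.observe();print({k:s[k] for k in("clock","position","ee_rot","joints")})
c=optics.calibration("wrist");im=optics.get_image("wrist");np.save("w1.npy",c,allow_pickle=True)
cv2.imwrite("pics/w1.png",im)
print(c)
```

```text
{'clock': 1.9, 'position': array([0.52026889, 0.01579747, 0.24574691]), 'ee_rot': array([-1.90872748e+00, -2.49474361e+00, -4.62667207e-04]), 'joints': array([-0.54079044,  0.27696231,  0.51857951,  1.85690664, -0.15761994,
        1.04817906,  0.30502276])}
{'camera_matrix': array([[319.33399322,   0.        , 326.35344605],
       [  0.        , 319.33399322, 200.58083184],
       [  0.        ,   0.        ,   1.        ]]), 'rvec': array([-2.85169422, -0.37953592, -0.05155566]), 'tvec': array([-0.50585025, -0.14928185,  0.35750049])}
```

View pics/w1.png

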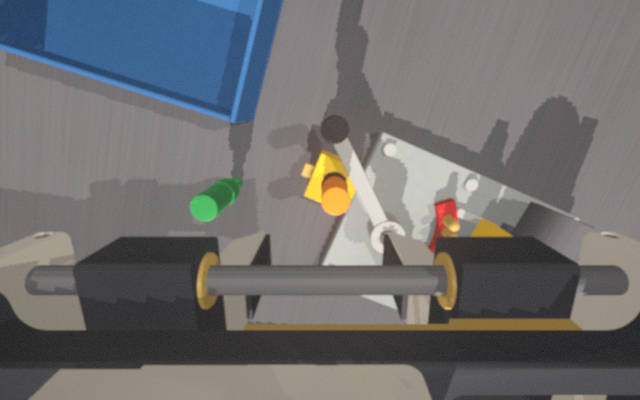

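The wrist view shows the orange grip's top at about (336,202), the knob's top at (335,129), the hub at (387,235), and the green decoy at (205,207). The fingers lie along the image row.

Run:
```python
from h import *
c=np.load("w1.npy",allow_pickle=True).item()
print("wrist grip",ray("wrist",(336,202),.116,c),"knob",ray("wrist",(335,129),.112,c),"hub",[ray("wrist",(387,235),z,c).round(4) for z in(.062,.07)])
f=lambda x,y:(270+(x+.5)/4-.5,75+(y+.5)/4-.5)
g=ray("top",f(168,436),.116);k=ray("top",f(78,471),.112);print("top",g,k)
print("scene grip",ray("scene",(330,191),.116),"knob",ray("scene",(355,190.5),.112))
for zh in(.062,.07):print("hub top",ray("top",f(223,346),zh))
# model fit of clamp: pivot from pivot/knob
h=ray("top",f(223,346),.066)
for z in(.04,.05):
  for p in((179,255),(201,250),(222,247),(243,249),(264,256)):
    q=ray("top",f(*p),z)-h; print(z,q.round(4),np.hypot(*q[:2]).round(4),np.arctan2(q[1],q[0]).round(3))
q=ray("top",f(292,289),.045)-h;print("pawl",np.hypot(*q[:2]),np.arctan2(q[1],q[0]))
q=k-h;print("knob",np.hypot(*q[:2]),np.arctan2(q[1],q[0]))
```

```text
wrist grip [0.52885312 0.01444794 0.116     ] knob [0.51145903 0.0740008  0.112     ] hub [array([ 0.5975, -0.0208,  0.062 ]), array([ 0.5951, -0.0182,  0.07  ])]
top [0.53019796 0.0144692  0.116     ] [0.50976704 0.0719489  0.112     ]
scene grip [0.52693543 0.01562238 0.116     ] knob [0.51059124 0.07262444 0.112     ]
hub top [ 0.60125847 -0.02276116  0.062     ]
hub top [ 0.59926557 -0.02261735  0.07      ]
0.04 [ 0.0716  0.0282 -0.026 ] 0.077 0.376
0.04 [ 0.0748  0.013  -0.026 ] 0.0759 0.172
0.04 [ 0.0766 -0.0016 -0.026 ] 0.0766 -0.02
0.04 [ 0.0748 -0.016  -0.026 ] 0.0765 -0.211
0.04 [ 0.0695 -0.0303 -0.026 ] 0.0758 -0.412
0.05 [ 0.0685  0.0282 -0.016 ] 0.0741 0.39
0.05 [ 0.0717  0.0131 -0.016 ] 0.0729 0.18
0.05 [ 0.0735 -0.0014 -0.016 ] 0.0735 -0.019
0.05 [ 0.0718 -0.0157 -0.016 ] 0.0734 -0.215
0.05 [ 0.0665 -0.0299 -0.016 ] 0.0729 -0.423
pawl 0.06565692365382735 -0.8333146276179504
knob 0.13094167842628113 2.3338188009438934
```

Emit:
arm_command(deltas=[0,0,0,0.009,-0.001,-0.05,60,0,0,0,0.009,-0.001,-0.09,60,0,0,0,0.009,-0.001,-0.12,60,0,0,0,0.009,-0.001,-0.14,60,0,0,0,0.009,-0.001,-0.155,60,0,0,0,0.009,-0.001,-0.155,60,0,0,0,0.009,-0.001,-0.155,15,0,0,0,0.009,-0.001,-0.155,15,0,0,0,0.009,-0.001,-0.155,15,0,0,0,0.009,-0.001,-0.155,15,0,0,0,0.009,-0.001,-0.155,15,0,0,0,0.009,-0.001,-0.155,15], force=40)

```text
clock: 3.15
position: [0.5299, 0.0134, 0.0912]
ee_rot: [1.912, 2.492, 0.001]
force: [-1.2, 0.5, 4.4]
width: 0.277
gripper_force: 40.0
```

Emit:
arm_command(deltas=[0,0,0,0,0,0.006,15,0,0,0,0,0,0.012,15,0,0,0,0,0,0.018,15,0,0,0,0,0,0.026,15,0,0,0,0,0,0.036,15,0,0,0,0,0,0.05,15,0,0,0,0,0,0.08,15,0,0,0,0,0,0.12,15,0,0,0,0,0,0.15,15,0,0,0,0,0,0.15,15])

```text
clock: 4.15
position: [0.5317, 0.013, 0.2455]
ee_rot: [1.91, 2.489, 0.009]
force: [0.2, 0.2, -1.3]
width: 0.276
gripper_force: 40.0
```

The plug is out and held. Next I carry it to the smaller bin, centred near (0.458, -0.375), with a 25° tilt so it falls over inside the bin.

Emit:
arm_command(deltas=[0,0,0,-0.007,-0.039,0,15,0,0,0,-0.014,-0.078,0,15,0.07,0.02,0,-0.022,-0.117,0,15,0.13,0.035,0,-0.029,-0.156,0,15,0.2,0.054,0,-0.036,-0.195,0,15,0.268,0.072,0,-0.043,-0.234,0,15,0.268,0.072,0,-0.05,-0.273,0,15,0.268,0.072,0,-0.058,-0.312,0,15,0.268,0.072,0,-0.065,-0.35,0,15,0.268,0.072,0,-0.072,-0.388,0,15,0.268,0.072,0,-0.072,-0.388,0,15,0.268,0.072,0,-0.072,-0.388,-0.03,15,0.268,0.072,0,-0.072,-0.388,-0.06,15,0.268,0.072,0,-0.072,-0.388,-0.09,15,0.268,0.072,0,-0.072,-0.388,-0.12,15,0.268,0.072,0,-0.072,-0.388,-0.14,15,0.268,0.072,0,-0.072,-0.388,-0.148,15,0.268,0.072,0,-0.072,-0.388,-0.148,15])

```text
clock: 5.95
position: [0.4573, -0.3737, 0.092]
ee_rot: [-1.685, -2.197, -0.373]
force: [-0.6, -0.3, -1.2]
width: 0.279
gripper_force: 40.0
```

Emit:
arm_command(deltas=[0,0,0,0,0,0,65,0,0,0,0,0,0,65,0,0,0,0,0,0,65,0,0,0,0,0,0,65,0,0,0,0.003,-0.012,0.027,65,0,0,0,0.007,-0.025,0.054,65,0,0,0,0.012,-0.04,0.1,65,0,0,0,0.012,-0.04,0.15,65,-0.14,-0.036,0,0.02,0.0,0.15,65,-0.268,-0.072,0,0.03,0.05,0.15,65,-0.268,-0.072,0,0.03,0.1,0.15,65,-0.268,-0.072,0,0.03,0.15,0.15,65,-0.268,-0.072,0,0.03,0.2,0.15,65,-0.268,-0.072,0,0.03,0.2,0.15,65])

```text
clock: 7.35
position: [0.4875, -0.169, 0.243]
ee_rot: [-1.904, -2.497, -0.004]
force: [0.1, -0.6, 0.3]
width: 0.712
gripper_force: 0.0
```

Run:
```python
from h import *
s=sensors.observe();print({k:s[k] for k in("clock","position","ee_rot","joints")})
t=optics.get_image("top")
a=cv2.resize(t[75:215,270:390],(480,560),interpolation=cv2.INTER_CUBIC);b=cv2.resize(t[150:270,400:510],(320,349),interpolation=cv2.INTER_CUBIC)
o=np.zeros((560,800,3),np.uint8);o[:,:480]=a;o[:349,480:]=b;cv2.imwrite("pics/c2.png",o)
```

```text
{'clock': 7.35, 'position': array([ 0.48754651, -0.16897837,  0.24297092]), 'ee_rot': array([-1.90388414, -2.49721048, -0.00421561]), 'joints': array([-0.28737884,  0.28810163,  0.66480836,  1.87823765, -0.20761839,
        1.04426215,  0.73068201])}
```

View pics/c2.png

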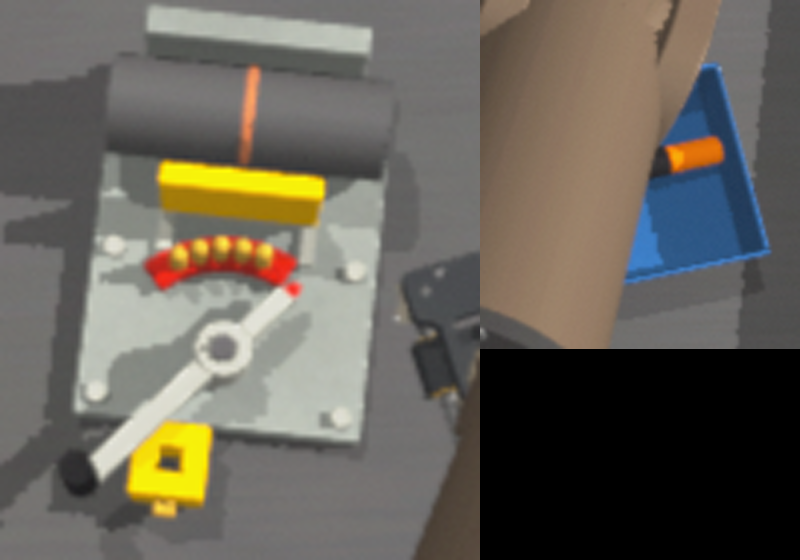

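The plug lies in the smaller bin (its orange grip shows at crop (695,155)) and the socket is empty. The lever is still at rest, with the knob at crop (78,472). Next I take the knob at (0.5105, 0.073), closing along the tangent.

Emit:
arm_command(deltas=[0,0,0.08,0.004,0.04,0,60,0,0,0.16,0.008,0.085,0,60,0,0,0.24,0.013,0.13,0,60,0,0,0.322,0.018,0.175,0,60,0,0,0.322,0.023,0.22,0,60,0,0,0.322,0.023,0.242,0,60,0,0,0.322,0.023,0.242,-0.02,60,0,0,0.322,0.023,0.242,-0.06,60,0,0,0.322,0.023,0.242,-0.1,60,0,0,0.322,0.023,0.242,-0.13,60,0,0,0.322,0.023,0.242,-0.148,60,0,0,0.322,0.023,0.242,-0.148,60,0,0,0.322,0.023,0.242,-0.148,15,0,0,0.322,0.023,0.242,-0.148,15,0,0,0.322,0.023,0.242,-0.148,15,0,0,0.322,0.023,0.242,-0.148,15,0,0,0.322,0.023,0.242,-0.148,15,0,0,0.322,0.023,0.242,-0.148,15], force=40)

```text
clock: 9.2
position: [0.5123, 0.069, 0.0956]
ee_rot: [1.225, 2.89, 0.005]
force: [2.7, 5.2, 0.9]
width: 0.254
gripper_force: 40.0
```

Emit:
arm_command(deltas=[0,0,0.037,-0.005,-0.0055,0,15,0,0,0.074,-0.0103,-0.011,0,15,0,0,0.106,-0.0142,-0.0163,0,15,0,0,0.1375,-0.0181,-0.0215,0,15,0,0,0.17,-0.0215,-0.027,0,15,0,0,0.201,-0.0248,-0.0326,0,15,0,0,0.233,-0.0276,-0.0385,0,15,0,0,0.265,-0.0303,-0.0443,0,15,0,0,0.287,-0.032,-0.0486,0,15,0,0,0.309,-0.0335,-0.0529,0,15,0,0,0.309,-0.0335,-0.0529,0,15,0,0,0.309,-0.0335,-0.0529,0,15])

```text
clock: 10.4
position: [0.4789, 0.0164, 0.0956]
ee_rot: [0.493, 3.099, 0.004]
force: [3.2, 7.2, 1.3]
width: 0.254
gripper_force: 40.0
```

Emit:
arm_command(deltas=[0,0,0.02,-0.0012,-0.004,0,15,0,0,0.041,-0.0022,-0.008,0,15,0,0,0.061,-0.0031,-0.0117,0,15,0,0,0.083,-0.0039,-0.0158,0,15,0,0,0.104,-0.0046,-0.02,0,15,0,0,0.125,-0.0051,-0.0241,0,15,0,0,0.125,-0.0051,-0.0241,0,15,0,0,0.125,-0.0051,-0.0241,0,15])

```text
clock: 11.2
position: [0.4735, -0.0078, 0.0956]
ee_rot: [0.187, 3.133, 0.003]
force: [2.1, 6.8, 2.8]
width: 0.257
gripper_force: 40.0
```

Run:
```python
from h import *
s=sensors.observe();print({k:s[k] for k in("clock","position","joints","force")})
t=optics.get_image("top");sc=optics.get_image("scene")
cv2.imwrite("pics/t3full.png",t)
a=cv2.resize(t[75:215,270:390],(480,560),interpolation=cv2.INTER_CUBIC);b=cv2.resize(sc[180:300,240:350],(320,349),interpolation=cv2.INTER_CUBIC)
o=np.zeros((560,800,3),np.uint8);o[:,:480]=a;o[:349,480:]=b;cv2.imwrite("pics/c3.png",o)
```

```text
{'clock': 11.2, 'position': array([ 0.47352822, -0.00780437,  0.09559989]), 'joints': array([-0.25552982,  0.39085285,  0.20581171,  2.11792574, -0.13339781,
        0.6414161 ,  1.49382639]), 'force': array([2.11832548, 6.75893207, 2.75595432])}
```

View pics/c3.png

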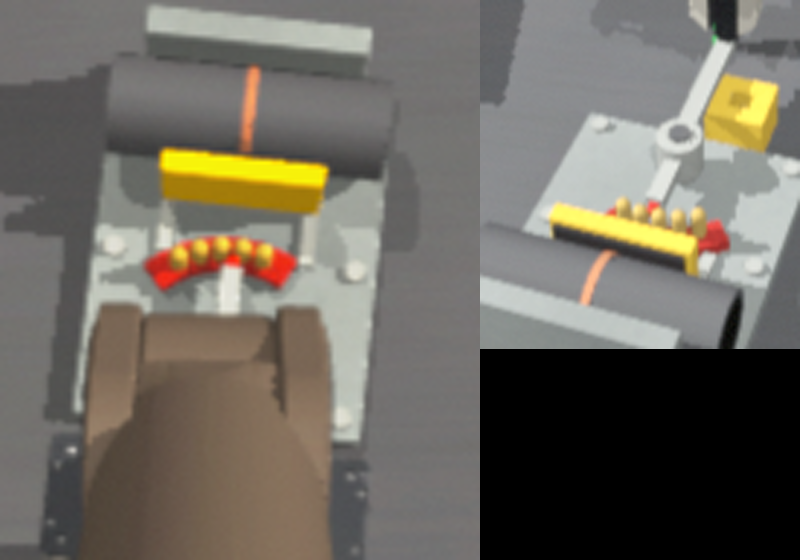

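The pawl's tip (crop (231,266)) sits between the second and third pins, so two clicks are done and my angles agree. One more pitch of 0.2 rad remains.

Emit:
arm_command(deltas=[0,0,0.02,-0.0003,-0.004,0,15,0,0,0.04,-0.0005,-0.008,0,15,0,0,0.06,-0.0007,-0.012,0,15,0,0,0.08,-0.0007,-0.016,0,15,0,0,0.1,-0.0005,-0.02,0,15,0,0,0.12,-0.0003,-0.0238,0,15,0,0,0.12,-0.0003,-0.0238,0,15,0,0,0.12,-0.0003,-0.0238,0,15,0,0,0.12,-0.0003,-0.0238,0,15])

```text
clock: 12.2
position: [0.4729, -0.0317, 0.0956]
ee_rot: [-0.109, 3.137, 0.003]
force: [2.1, 7.5, 4.8]
width: 0.254
gripper_force: 40.0
```

Run:
```python
from h import *
s=sensors.observe();p=s["position"];print({k:s[k] for k in("clock","position","joints","force")},np.arctan2(p[1]+.0215,p[0]-.599)%6.283)
t=optics.get_image("top");sc=optics.get_image("scene")
a=cv2.resize(t[75:215,270:390],(480,560),interpolation=cv2.INTER_CUBIC);b=cv2.resize(sc[180:300,240:350],(320,349),interpolation=cv2.INTER_CUBIC)
c=cv2.resize(sc[140:220,130:240],(320,211))
o=np.zeros((560,800,3),np.uint8);o[:,:480]=a;o[:349,480:]=b;o[349:,480:]=c;cv2.imwrite("pics/c4.png",o)
```

```text
{'clock': 12.2, 'position': array([ 0.47287915, -0.03167549,  0.09557349]), 'joints': array([-0.16713049,  0.3900478 ,  0.15688838,  2.1134673 , -0.10210564,
        0.64254061,  1.70016472]), 'force': array([2.13862003, 7.47471672, 4.80831186])} 3.2219134171206445
```

View pics/c4.png

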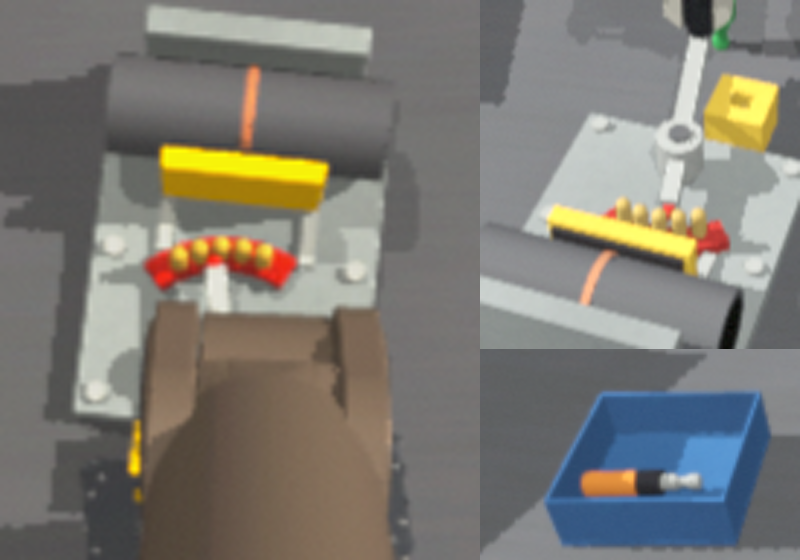

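The pawl's tail (crop (216,268)) is between the third and fourth pins, close to midway. The lever angle is 3.22 rad, as planned, and steady. The plug lies fully inside the smaller bin, so I'm handing in.

```bash
python3 -c "
from cell import arm
print(arm.sign_off())"
```

```text
the job is handed in; nothing more can be done
None
```

The job is handed in: the orange plug lies in the smaller blue bin, and the gripper still holds the knob with the lever three clicks round, near midway between pins 3 and 4; the disc, magnet and brush were not touched.

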